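Stretch a return spring onto its anchor post with a spring puller

TASK

Take the spring puller out of its block, put its pin down into the pull eye at the end of the spring's link, stretch the spring and hook the link's inner hole over the anchor post, so that it stays caught under the post's lip when the puller is taken away; then put the puller back in its block, upright and fully home. Feel for the post gently: do not force the link down on it, do not stretch the spring more than 45 mm, keep the gripper itself off the spring and link, and leave the other things alone.

Things in the scene. Friction and masses are not known exactly. Their poses are not given: they have to be found in the camera images.
- spring_plate: Grey steel plate 250 x 90 x 10 mm fixed to the table; it carries a clevis with the spring, and the anchor post. Origin at the centre of its underside; x along the spring's working line, from the clevis (spring's pivot at x = -95 mm, y = 0, z = 26 mm) to the post; z up.
- slot_middle (a point): Middle of the dark slot in the plate's top (plate x = 45 mm, y = 0, z = 10 mm), axes as the plate. The anchor post stands on y = 0, clamped at a different place each time: its axis lies up to 13.5 mm either way along x from this point. Where exactly is not reported and the link hides it from above, so it must be felt for.
- post_level (a point): Point above slot_middle at the height of the top of the post's head (37 mm over the table), axes as the plate. Post: shank 7 mm thick; on it the head, 6 mm thick (z = 31 to 37 mm), 8 mm wide in y, from 3.5 mm before the shank's axis to 6.5 mm beyond it in x, so that a 3 mm lip overhangs on the +x side.
- pull_eye (a point): Centre of the pull eye (through hole, 14 mm along x 13 mm across) at the free end of the flat steel link that ends the spring (link 86 x 23 x 5 mm), at mid-thickness; 167 mm + stretch from the pivot (plate x = 72 mm + stretch). x axis along the link to its free end, which a 7 mm bar closes. Pulled there by the pin, the link follows.
- post_hole (a point): Centre of the post hole (through, 13 mm along x 13 mm across) in the same link, 50.5 mm before the pull eye; solid link (37 mm) between them. Unhooked, the link hangs clear over the post's head. With the hole over the head the link can be pressed down past it; the spring then draws the hole's far edge against the post's +x side, under the lip.
- spring_swing (a joint): Sideways swing of spring and link about the upright pivot (rad), 0 along the plate's x axis, grows to +y; turns easily and stays.
- spring_press (a joint): How far spring and link are pressed down about the pivot (rad): 0 at rest, when the link slopes up 0.14 rad and is clear over the post's head; 0.14 when level, low enough to go under the lip; hooked it stays between 0.11 and 0.15. It springs up again when let go: pressing the eye down to level takes about 2.5 N.
- spring_stretch (a joint): Stretch of the spring (m), 0 at rest; the pull is about 2 N + 200 N/m. Hooked, it stays stretched by 7 to 34 mm, depending on where the post stands. Getting the hole over the head takes 3 to 6 mm more than that.
- puller_grip (a point): Middle of the black square handle (20 x 20 mm, 52 mm tall, sides along this point's x and y) of the loose spring puller, 56 mm above its tip, 26 mm below its top; z up along the puller. Below the handle a round guard (34 mm wide, 28 to 32 mm above the tip) and a shaft 11 mm thick. About 90 g.
- puller_tip (a point): Lower end of the puller's pin, on its axis. The pin is 5 mm thick with a 6 mm ball end; 13 mm above the tip begins a collar 18 mm wide, 5 mm thick, that does not pass the pull eye: it stops on the link's top and can press the link down.
- puller_block: Black block 64 x 64 x 34 mm fixed to the table, with an upright through hole of 24 mm in its middle. Origin at the centre of its underside. The puller stands in the hole with its guard resting on the block's top, its tip 6 mm above the table.
- loupe_1: Bystander: black and white eyeglass loupe, 39 mm across, 40 mm tall; origin at the centre of its underside.
- lens_ring_1: Bystander: black ring-mounted lens lying flat, 58 x 50 x 8 mm; origin at the centre of its underside.
- hex_key_1: Bystander: bent hex key, lying, 78 x 31 x 6 mm; origin at the centre of its underside.
Things that resemble listed ones, but are neither listed nor needed, are in the scene too. What is shaped like the part that bears puller_grip but white or yellow is not meant.

How it is judged:
On the way, in this order (a step that is already met when the one before it is completed fails the run):
1. the spring is stretched by the puller's pin in the pull eye (value of joint spring_stretch above 0.006 m and contact force between puller and spring_stretch above 2 N), for 0.1 s.
2. the link is caught on the anchor post under its lip, and the puller is out of the eye (value of joint spring_stretch above 0.004 m and value of joint spring_press above 0.09 rad and contact force between spring_stretch and anchor_post above 2 N and distance between puller_tip and pull_eye above 0.03 m), for 0.3 s.
At the end, for the whole second after the job is handed in: The link is hooked on the anchor post under its lip (spring stretched 4 to 38 mm, pressed down more than 0.09 rad, link bearing on the post with more than 2 N), and the puller stands released in its block, upright within 0.08 rad and with its guard down on the block to within 3 mm (value of joint spring_stretch between 0.004 and 0.038 m and value of joint spring_press above 0.09 rad and contact force between spring_stretch and anchor_post above 2 N and horizontal distance between puller_tip and puller_block below 0.008 m and height (world z) of puller_tip below 0.009 m and angle between puller_grip's own z axis and vertical below 0.08 rad and linear speed of puller below 0.02 m/s); the robot touches nothing.
It fails at once if the link is forced down or against the anchor post (over 30 N) (contact force between spring_stretch and anchor_post above 30 N).
It fails at once if the puller forces the link (over 35 N) (contact force between puller and spring_stretch above 35 N).
It fails at once if the spring is overstretched (over 48 mm) (value of joint spring_stretch above 0.048 m).
It fails at once if the gripper touches the spring or its link (contact force between any of the arm, the fingers and spring_swing above 0.5 N).
It fails at once if a bystander is pushed about (over 30 mm) (distance of any of loupe_1, lens_ring_1, hex_key_1 from where it was at the start of the episode above 0.03 m).
It also fails if it takes over 72 s, if anything falls off the work surface, if the arm or the gripper's body presses on something with over 40 N, if the wrist force passes 120 N, or if a joint passes its speed limit or range.

ROBOT

A 6-joint arm with a two-finger parallel gripper is mounted at the origin on a cart in front of the work surface, level with it; the furniture and walls round the work are solid. World frame = base frame: x ahead of the robot, y to its left, z up, the work surface at z = 0. Lengths are in m, angles in rad, forces in N, time in s.
With the tool pointing down it reaches from about 0.325 to 0.775 m from the base axis. Payload 5.5 kg.
Tool frame: the origin (TCP) lies between the finger pads; the fingertips stand 8 mm ahead of it and the grasp point (between the pads) lies 11 mm behind it (tcp_to_tips is the distance from the TCP to the fingertips, in m); z points along the fingers, y is the direction in which the jaws open and shut (so a half turn about z gives the same grasp; the last joint's range is limited). The gripper opens to 88 mm and grips with 3 to 60 N. Pads are 20 mm wide; open, the fingers measure 115 mm over their backs; the gripper's body (75 mm by 178 mm) begins 61 mm behind the grasp point.
Start: joints at [1.051, 0.091, 1.231, -0, 1.82, -0.057], TCP at [0.268, 0.537, 0.231] pointing down, gripper open.
Joint ranges: [-2.87, 2.87], [-0.86, 2.18], [0.17, 2.46], [-1.51, 4.65], [0.06, 2.69], [-2.65, 2.65]. Speed limits (rad/s): [2.57, 2.57, 3.01, 3.14, 3.14, 3.14].

INTERFACE

Orientations are given as a unit quaternion [w, x, y, z].
In Python, from bench import * gives the robot as it stands. Calls block until the motion is done:
- move_to(position, orientation): joint-space move of the TCP to a pose.
- move_l(position, speed=0.15, orientation=None): straight line of the TCP; orientation=None keeps the orientation; speed is the mean speed in m/s.
- movej(angles): joint-space move.
- gripper_open() and close(): open the fingers fully, or close them until they stop; the grip force is fixed at half the most.
- hold(seconds).
- inverse_kinematics(position, orientation): joint angles nearest the present ones, or None.
- state(): the state.
- get_image(name): name is "scene" or "top" or "wrist"; returns a dict with "frame" (420x560x3 uint8, blue, green, red), "depth" (420x560 float32, m along the optical axis (not along the pixel's ray), 0 where there is no reading), "camera_matrix" (3x3 intrinsics, pixels), "k1" (the pictures are not rectified: a ray, as slopes to the right and down, at radius r is drawn at 1 + k1 r^2 times it, then the intrinsics apply), "view" (4x4, takes a point from world to camera coordinates). Camera axes: x right, y up, looking along -z (the intrinsics and any distortion apply to the point x, -y, -z); pixel columns grow to the right and rows downward; lengths in m; the calibration is good to about 2 mm. A picture is of the moment at which its call begins.
A pose or a line that the arm cannot do raises IKError and nothing moves.
- job_done(): hands the job in, once; it reports no verdict.
The state is a dict: "time": time; "joint_pos": joint angles; "dq": joint speeds; "joint_torque": joint torques, N m; "ee_pos": TCP position; "ee_rot": TCP orientation; "ft_force": force on the tool from outside, world axes, zero at the start; "moment": the same for the moment, N m; "finger_gap": finger opening in m.
Only numpy, scipy, OpenCV 4.12 (cv2) and the standard library are available. Lean on these libraries where they do the work, as an engineer would, in place of code of your own. Each camera call takes 0.05 s, during which the arm holds its last target.

## Working session

There is one attempt and no reset: what is moved stays moved. The work goes in short steps, each a Python script; the robot and the scene stay as the last script left them, time stands still between calls to the robot, and variables do not carry over. Pictures are saved under pics/ and viewed, and the job is handed in when it is done.

```bash
ls; mkdir -p pics; cat > h.py <<'E'
from bench import *
import numpy as np, cv2
def snap(name,fn):
    d=get_image(name); cv2.imwrite('pics/'+fn+'.png',d['frame']); np.savez('pics/'+fn+'.npz',**{k:np.array(v) for k,v in d.items()}); return d
def load(fn): return dict(np.load('pics/'+fn+'.npz'))
def ray(d,u,v):
    K=np.array(d['camera_matrix']);k1=float(d['k1'])
    p=np.array([(u-K[0,2])/K[0,0],(v-K[1,2])/K[1,1]])
    q=p.copy()
    for _ in range(20): q=p/(1+k1*(q@q))
    V=np.array(d['view']);R=V[:3,:3];t=V[:3,3]
    return -R.T@t, R.T@np.array([q[0],-q[1],-1.0])
def onz(d,u,v,z):
    o,r=ray(d,u,v); return o+r*(z-o[2])/r[2]
def dep(d,u,v):
    o,r=ray(d,u,v); return o+r*float(d['depth'][int(v),int(u)])
def proj(d,P):
    V=np.array(d['view']);K=np.array(d['camera_matrix']);c=V[:3,:3]@np.array(P)+V[:3,3]
    q=np.array([c[0],-c[1]])/-c[2]; q=q*(1+float(d['k1'])*(q@q)); return K[0,0]*q[0]+K[0,2],K[1,1]*q[1]+K[1,2]
E
python3 - <<'E'
from h import *
for n in ['scene','top','wrist']: 
    d=snap(n,n+'0'); print(n,d['k1'],np.linalg.inv(d['view'])[:3,3])
s=state();print(s)
E
```

```text
pics
scene -0.05546342080956664 [0.00322466 0.53425074 0.49061477]
top -0.025613119211976485 [ 0.42246531 -0.17918736  0.89744157]
wrist -0.04103555781320687 [0.19291475 0.57401127 0.38388699]
{'time': 0.15, 'joint_pos': array([ 1.05128753e+00,  9.17017481e-02,  1.23159383e+00, -4.29801116e-06,
        1.81979384e+00, -5.67137559e-02]), 'dq': array([ 0.00140707, -0.00290036, -0.00499193, -0.00021822, -0.00050897,
       -0.00075032]), 'joint_torque': array([ 9.51626389e-04, -4.47045100e+01, -4.06908131e+01,  6.98916544e-02,
        2.74710520e-02, -1.01082574e-04]), 'ee_pos': array([0.26777815, 0.53670032, 0.22976585]), 'ee_rot': array([-2.10648855e-04,  2.29338471e-01,  9.73346447e-01, -7.18125479e-04]), 'ft_force': array([-0.24859017,  0.26099514, -0.57897367]), 'moment': array([-0.02272725, -0.04443884, -0.01244815]), 'finger_gap': 0.08777177249381624}
```

View pics/scene0.png

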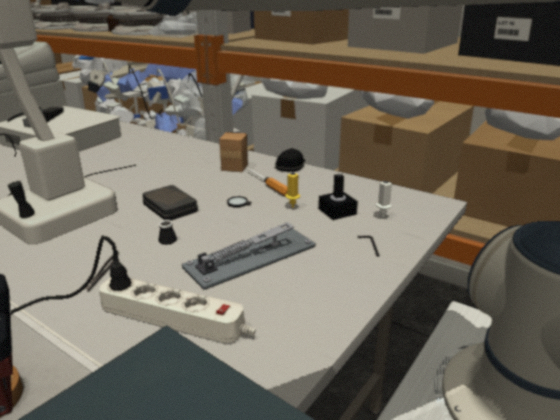

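View pics/top0.png

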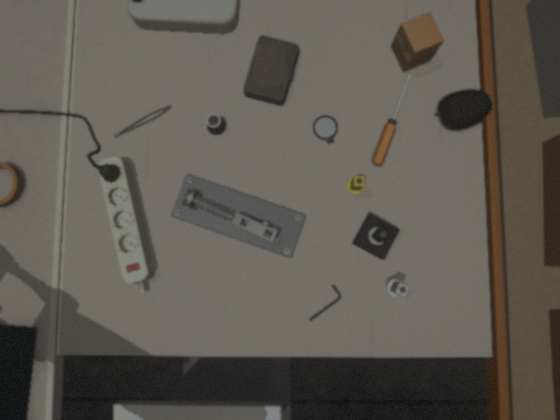

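View pics/wrist0.png

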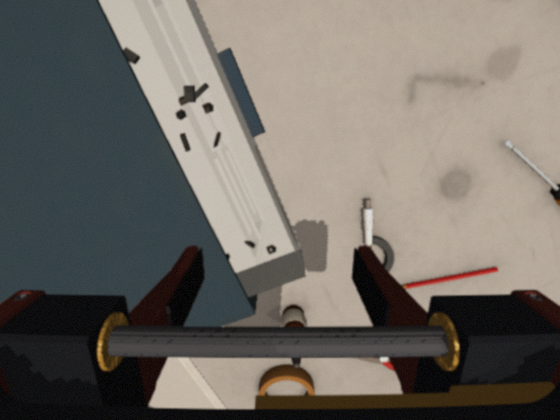

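The scene camera shows the plate at about (250,253) and the black puller in its black block at (338,195). Lookalikes for the puller in the top view:
- black in the black block, (377,236)
- yellow, (357,184)
- white, (397,288)

By the description it is the black one. I'll check it in a close crop.

```bash
python3 - <<'E'
from h import *
a=cv2.imread('pics/top0.png');b=cv2.imread('pics/scene0.png')
A=cv2.resize(a[165:295,165:315],None,fx=5.3,fy=4.5,interpolation=cv2.INTER_CUBIC)
cv2.imwrite('pics/c1.png',np.clip(A*1.6,0,255).astype(np.uint8))
A=cv2.resize(a[165:305,335:425],(390,600),interpolation=cv2.INTER_CUBIC)
B=cv2.resize(b[160:260,270:400],(400,300),interpolation=cv2.INTER_CUBIC);C=cv2.resize(b[220:285,170:320],(400,300))
cv2.imwrite('pics/c2.png',np.clip(np.hstack([A,np.vstack([B,C])])*1.6,0,255).astype(np.uint8))
E
```

```text
(no output)
```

View pics/c1.png

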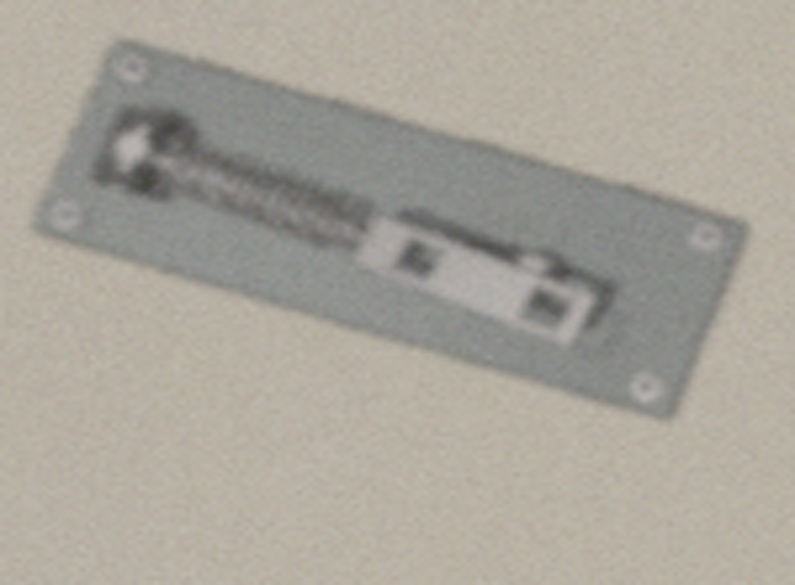

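View pics/c2.png

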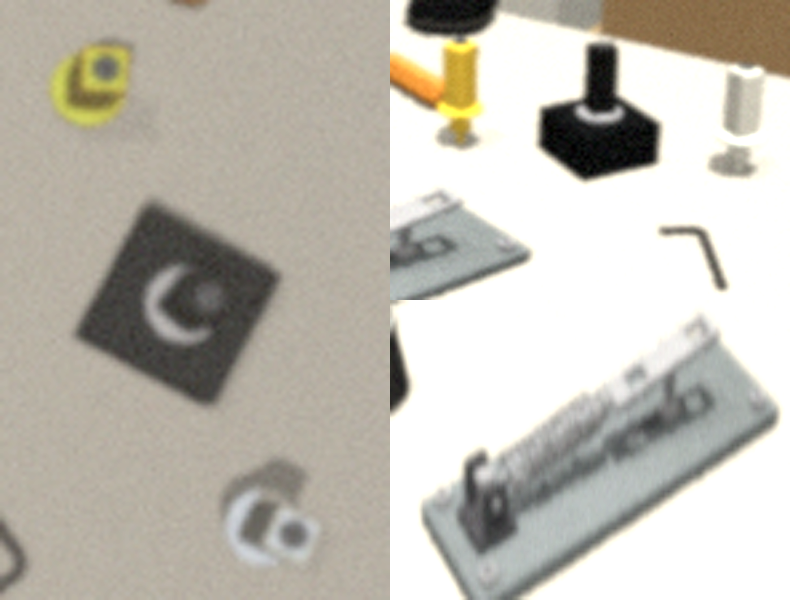

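The black puller (crop centre about (195,295), i.e. top px (377,236)) stands in the black block, and the yellow and white lookalikes stand loose, so black is right. The link is swung sideways, so the post's head shows beside it at top px of about (267,223). Next are the plate and block poses.

```bash
cat >> h.py <<'E'
def rect(d,mask,seed):
    n,l,st,c=cv2.connectedComponentsWithStats(mask.astype(np.uint8))
    m=(l==l[seed[1],seed[0]]).astype(np.uint8)
    m=cv2.morphologyEx(m,cv2.MORPH_CLOSE,np.ones((9,9)))
    cs,_=cv2.findContours(m,cv2.RETR_EXTERNAL,cv2.CHAIN_APPROX_NONE)
    c=max(cs,key=cv2.contourArea); return c[:,0,:]
def rectz(d,c,z):
    P=np.array([onz(d,u,v,z)[:2] for u,v in c])
    r=cv2.minAreaRect((P*1000).astype(np.float32)); return r, cv2.boxPoints(r)
E
python3 - <<'E'
from h import *
d=load('top0');f=cv2.GaussianBlur(d['frame'],(3,3),0).astype(int)
# plate: bluish relative
print(f[240,215],f[190,240],f[255,370],f[300,250])
rb=f[:,:,2]-f[:,:,0]
m=(rb<6)&(f.sum(2)>120)
cv2.imwrite('pics/m.png',(m*255).astype(np.uint8))
c=rect(d,m,(215,222));print(len(c));r=rectz(d,c,0.010);print(r)
m2=f.sum(2)<200
c=rect(d,m2,(370,252));r=rectz(d,c,0.034);print(r)
for p in [(267,223),(247,222),(268,233),(193,199)]: print(p,onz(d,*p,0.037))
for p in [(215,123),(325,127),(325,303)]: print(p,onz(d,*p,0.0))
E
```

```text
[103 111 115] [ 98 105 109] [ 98 105 110] [103 111 115]
318
(((506.8738098144531, -76.36578369140625), (248.53759765625, 89.16101837158203), 70.83354949951172), array([[ 423.96533, -179.10982],
       [ 508.18402, -208.3826 ],
       [ 589.7823 ,   26.37825],
       [ 505.5636 ,   55.65103]], dtype=float32))
(((465.9876708984375, -338.1041564941406), (65.60311889648438, 66.77855682373047), 61.28607177734375), array([[ 420.94522, -350.83066],
       [ 479.512  , -382.91354],
       [ 511.03012, -325.37766],
       [ 452.46335, -293.29477]], dtype=float32))
(267, 223) [ 0.48909977 -0.13445161  0.037     ]
(247, 222) [ 0.49093665 -0.09684771  0.037     ]
(268, 233) [ 0.47033936 -0.13643953  0.037     ]
(193, 199) [0.53448035 0.00610676 0.037     ]
(215, 123) [ 0.69340763 -0.02658344  0.        ]
(325, 127) [ 0.68449722 -0.24736301  0.        ]
(325, 303) [ 0.33820946 -0.24479033  0.        ]
```

View pics/m.png

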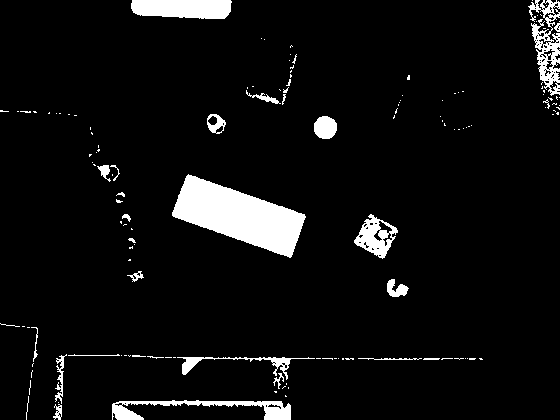

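The plate is at (0.507,-0.076) with its x axis at about -109°, and the block is at (0.466,-0.338) with its sides at about -29°. Next I'll take close wrist views of the plate and the puller.

```bash
cat >> h.py <<'E'
def q(psi):  # tool x heading (deg), pointing down
    p=np.radians(psi)/2; return [0,np.cos(p),np.sin(p),0]
E
python3 - <<'E'
from h import *
d=load('wrist0');Vi=np.linalg.inv(d['view']);print('look',-Vi[:3,2])
# over plate, camera beyond
ps=-20
a=np.radians(ps);off=0.084*np.array([np.cos(a),np.sin(a)])
t=np.array([0.50,-0.12])-off
print(inverse_kinematics([*t,0.20],q(ps)))
move_to([*t,0.20],q(ps)); hold(0.2); d=snap('wrist','w1'); Vi=np.linalg.inv(d['view']);print(Vi[:3,3],-Vi[:3,2])
t=np.array([0.466,-0.338])-off
move_to([*t,0.20],q(ps)); hold(0.2); d=snap('wrist','w2'); snap('scene','s1')
print(state()['time'],state()['joint_pos'])
E
```

```text
look [ 0.26908883 -0.13485078 -0.95362806]
[-2.92454954e-01 -3.73967094e-01  1.70712950e+00 -4.44089210e-16
  1.80843025e+00  1.62740722e+00]
[ 0.49914646 -0.11936424  0.35424467] [-0.28363294  0.10408002 -0.95326791]
3.8917 [-7.40833870e-01 -1.96013829e-01  1.56164254e+00  1.08144111e-04
  1.77544434e+00  1.17722413e+00]
```

View pics/w1.png

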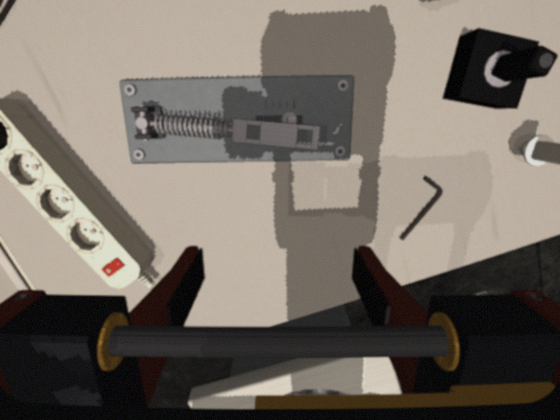

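View pics/w2.png

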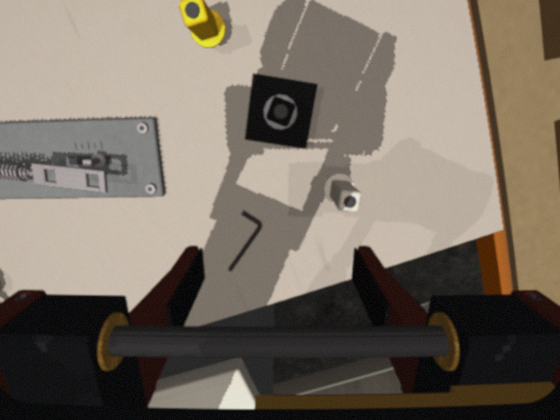

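w1 shows the link swung off the line, with the post head at about (288,118). w2 shows the puller top at (280,110) and the post at about (92,160) unshadowed. I'll enlarge both.

```bash
python3 - <<'E'
from h import *
a=cv2.imread('pics/w1.png');b=cv2.imread('pics/w2.png')
A=cv2.resize(a[85:160,220:350],(780,450),interpolation=cv2.INTER_CUBIC)
cv2.imwrite('pics/c3.png',np.clip(A*1.7,0,255).astype(np.uint8))
A=cv2.resize(b[140:200,30:130],(500,300),interpolation=cv2.INTER_CUBIC)
B=cv2.resize(b[65:155,230:330],(333,300),interpolation=cv2.INTER_CUBIC)[:,:300]
cv2.imwrite('pics/c4.png',np.clip(np.hstack([A,np.clip(B*1.8,0,255).astype(np.uint8)])*1.2,0,255).astype(np.uint8))
E
```

```text
(no output)
```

View pics/c3.png

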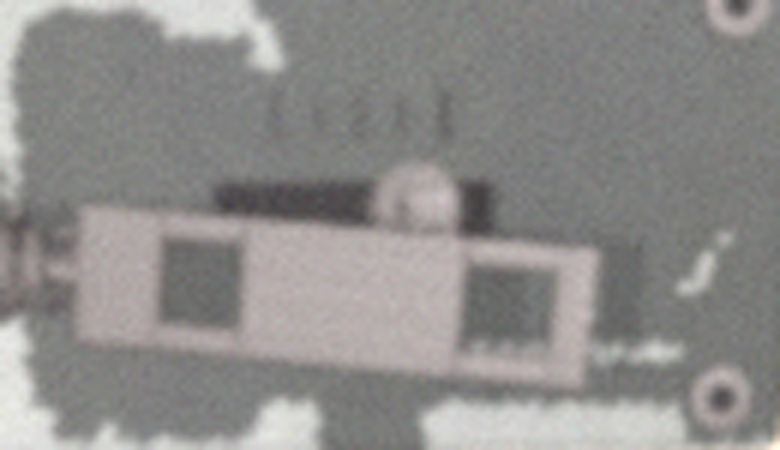

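View pics/c4.png

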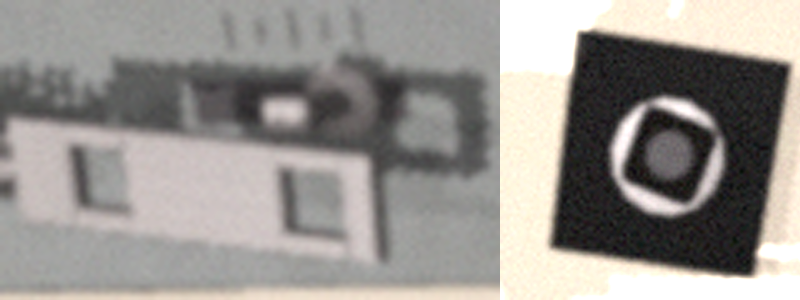

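```bash
python3 - <<'E'
from h import *
d=load('w1');f=d['frame']
g=cv2.cvtColor(f,cv2.COLOR_BGR2GRAY)
S=[]
for (u,v) in [(129,90),(343,86),(341,152),(139,155)]:
    p=g[v-9:v+10,u-9:u+10].astype(float); w=np.clip(p-np.median(p)-10,0,None)
    yy,xx=np.mgrid[-9:10,-9:10]; S.append((u+(w*xx).sum()/w.sum(),v+(w*yy).sum()/w.sum()))
print(np.round(S,1))
P=np.array([onz(d,*s,0.010)[:2] for s in S]);print(P.round(4))
o=P.mean(0);e=(P[1]-P[0]+P[2]-P[3]);e/=np.linalg.norm(e);n=np.array([-e[1],e[0]])
print('origin',o,'ang',np.degrees(np.arctan2(e[1],e[0])))
print(((P-o)@e).round(4),((P-o)@n).round(4))
t0=load('top0')
def rel(d,u,v,z): r=onz(d,u,v,z)[:2]-o; return np.round([r@e*1000,r@n*1000],1)
c3=lambda x,y:(220+x/6-.4,85+y/6-.4)
print('foot w1',rel(d,*c3(417,208),0.010),rel(d,*c3(417,208),0.013))
print('tick',[rel(d,*c3(x,115),0.010) for x in (275,318,361,404,448)])
print('slot ends',rel(d,*c3(215,200),.01),rel(d,*c3(492,205),.01))
print('head right edge w1?',rel(d,*c3(400,205),.037))
w2=load('w2');c4=lambda x,y:(30+x/5-.4,140+y/5-.4)
print('w2 foot',rel(w2,*c4(345,100),.010),'head',rel(w2,*c4(262,112),.037),rel(w2,*c4(308,112),.037), 'ticks',[rel(w2,*c4(x,30),.01) for x in (230,293,358)])
# link
print('eye w1',[rel(d,*c3(x,y),z)for (x,y,z) in [(508,312,.045),(200,283,.038)]], 'pivot',rel(d,145,122,.03))
print('depth eye surround',dep(d,*c3(575,320)),dep(d,*c3(340,290)),dep(d,*c3(110,270)))
print('block screws?'); 
f2=w2['frame'].astype(int); m=f2.sum(2)<100
c=rect(w2,m,(260,130)); r=rectz(w2,c,.034);print(r)
B=lambda x,y:(230+(x-500)*.3-.3,65+y*.3-.3)
print('ring guard',onz(w2,*B(668,157),.038),'top',onz(w2,*B(669,155),.088))
hs=[onz(w2,*B(x,y),.088)[:2] for x,y in [(650,106),(716,125),(697,201),(628,180)]];print(np.array(hs).round(4))
hd=hs[1]-hs[0]+hs[2]-hs[3];print('handle ang',np.degrees(np.arctan2(hd[1],hd[0])))
print('depth top',dep(w2,280,111))
E
```

```text
[[127.5  90.8]
 [342.3  84.2]
 [341.4 159. ]
 [137.6 157.6]]
[[ 0.5779  0.0231]
 [ 0.5053 -0.1933]
 [ 0.4301 -0.1699]
 [ 0.5103  0.0457]]
origin [ 0.50590292 -0.07359417] ang -109.48609945286393
[-0.1152  0.1131  0.1161 -0.1139] [ 0.0356  0.0394 -0.0394 -0.0356]
foot w1 [57.1  3.9] [57.  4.]
tick [array([31.8, 20.1]), array([39.5, 20.1]), array([47.1, 20. ]), array([54.8, 19.9]), array([62.6, 19.9])]
slot ends [20.7  5.6] [70.6  4.4]
head right edge w1? [53.4  4.8]
w2 foot [56.1  3.6] head [53.7  4.9] [63.7  4.8] ticks [array([32.1, 19.7]), array([46.8, 19.5]), array([61.9, 19.2])]
eye w1 [array([ 70.9, -12.1]), array([19.8, -7.5])] pivot [-91.9   3.4]
depth eye surround [ 0.46672175 -0.14568264  0.05336565] [ 0.4837437  -0.11175452  0.04972759] [ 0.49938146 -0.0771456   0.04341941]
block screws?
(((467.6851501464844, -339.02667236328125), (61.744075775146484, 61.71641159057617), 61.31635665893555), array([[ 425.79602, -351.2991 ],
       [ 479.93878, -380.9213 ],
       [ 509.57428, -326.75424],
       [ 455.43152, -297.13205]], dtype=float32))
ring guard [ 0.46766271 -0.33913911  0.038     ] top [ 0.46770242 -0.33910751  0.088     ]
[[ 0.4802 -0.3386]
 [ 0.4705 -0.3525]
 [ 0.4548 -0.342 ]
 [ 0.4655 -0.3274]]
handle ang -125.69768509082348
depth top [ 0.46792383 -0.33880557  0.09270525]
```

Relative to the slot's ticks, the post axis is at plate x of about 54.5 mm. That predicts about 30 mm hooked stretch and about 34.5 mm with the hole over the head, though feeling will decide. The handle sides are at about -125.5°. Now I'll grasp the puller.

```bash
python3 - <<'E'
from h import *
t=load('top0');w=load('w1')
print('eye top',onz(t,165+547/5.3-.4,165+303/4.5-.4,.0515),'eye w1',onz(w,220+508/6-.4,85+312/6-.4,.0515))
X,Y=.4674,-.3388;ps=-35.5
move_to([X,Y,.16],q(ps)); hold(.2); f0=state()['ft_force']
move_l([X,Y,.049],speed=.1); close(); hold(.2)
s=state();print(s['finger_gap'],s['ee_pos'],f0,s['ft_force'],s['time'])
E
```

```text
eye top [ 0.47149564 -0.1367939   0.0515    ] eye w1 [ 0.47138318 -0.13607027  0.0515    ]
0.01996319028417714 [ 0.46735434 -0.33878808  0.0489621 ] [ 0.00744877 -0.24429059  0.04006835] [-0.13222003 -0.31634359 -0.02097057] 7.0667
```

```bash
python3 - <<'E'
from h import *
move_l([.4674,-.3388,.15],speed=.1); hold(.2); s=state();print(s['finger_gap'],s['ft_force'])
move_to([.4714,-.1364,.125],q(-19.5)); hold(.3); s=state();print(s['ee_pos'],s['ft_force'],s['time'])
w=snap('wrist','w3');snap('scene','s3');snap('top','t3')
f=cv2.resize(w['frame'][100:330,140:420],(784,600))
cv2.imwrite('pics/c5.png',np.clip(f*1.6,0,255).astype(np.uint8))
b=cv2.imread('pics/s3.png');cv2.imwrite('pics/c6.png',np.clip(cv2.resize(b[150:285,170:350],(720,540))*1.3,0,255).astype(np.uint8))
E
```

```text
0.01984065562528482 [ 0.00787994 -0.865894   -1.6989716 ]
[ 0.4714533  -0.13741741  0.12502468] [ 0.00250359  0.21229879 -1.61952156] 9.5583
```

View pics/c5.png

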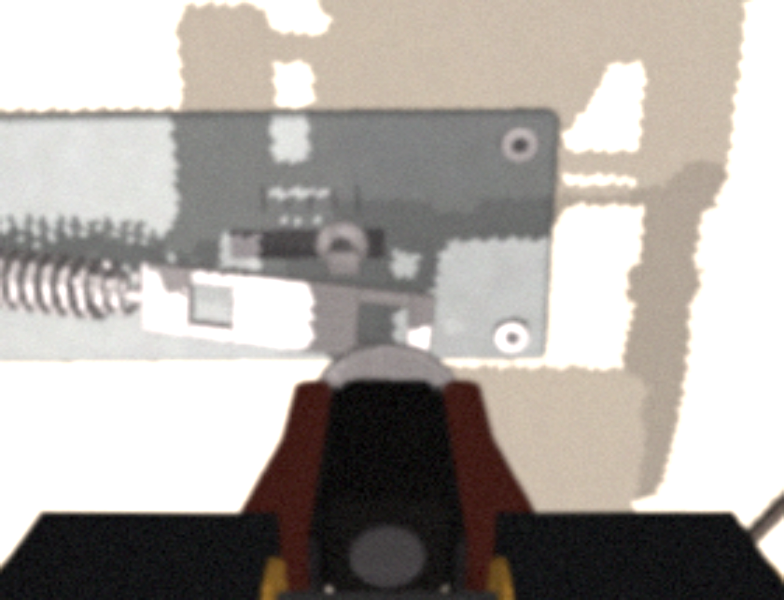

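View pics/c6.png

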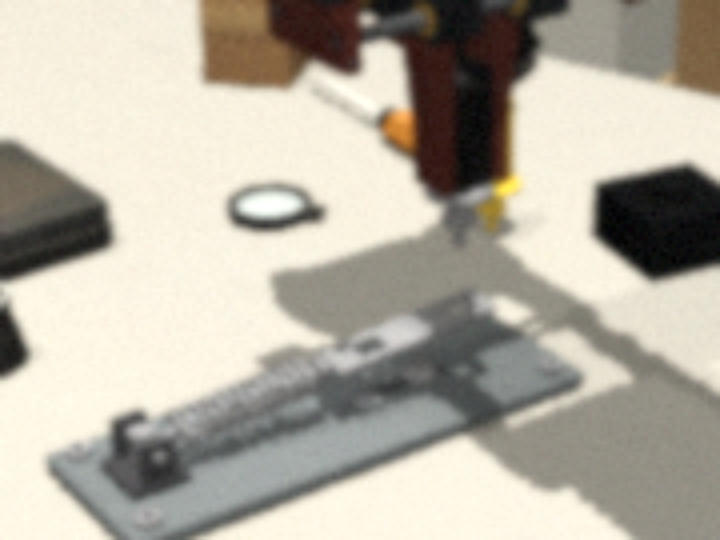

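The puller is held upright with about 1.5 N of weight showing, and the pin is above the eye (w3 crop: eye at about (375,322), post foot at (340,245)). Now I'll insert it with force monitoring.

```bash
cat >> h.py <<'E'
o0=np.array([0.50590,-0.07359]);a0=np.radians(-109.486)
e0=np.array([np.cos(a0),np.sin(a0)]);n0=np.array([-e0[1],e0[0]])
Pw=o0+.0571*e0+.0042*n0
a1=np.radians(-109.2);e=np.array([np.cos(a1),np.sin(a1)]);n=np.array([-e[1],e[0]])
piv=Pw-.1498*e
TIP=.0432
F0=np.array([0.0,0.21,-1.62])
def F():
    fs=[]
    for _ in range(4): hold(.02); fs.append(state()['ft_force'])
    f=np.mean(fs,0)-F0; return np.array([f[:2]@e,f[:2]@n,f[2]])
def tip_to(xy,z,speed=.05,psi=None):
    move_l([xy[0],xy[1],z+TIP],speed=speed,orientation=None if psi is None else q(psi))
E
python3 - <<'E'
from h import *
E=np.array([.4714,-.1364]); r=E-piv; print('eye rel pivot',r@e,r@n, 'post',Pw,'piv',piv)
for z in [.06,.055,.05,.046,.043,.041]:
    tip_to(E,z,.05); f=F(); s=state(); print(z,s['ee_pos'].round(4),f.round(2))
    if f[2]>2: break
print(state()['time'])
snap('scene','s4');b=cv2.imread('pics/s4.png');cv2.imwrite('pics/c7.png',np.clip(cv2.resize(b[180:285,170:320],(750,525),interpolation=cv2.INTER_CUBIC)*1.3,0,255).astype(np.uint8))
E
```

```text
eye rel pivot 0.1633419256833958 -0.015839796811829683 post [ 0.49081222 -0.12882051] piv [0.54007644 0.01264707]
0.06 [ 0.4715 -0.1364  0.1034] [-0.09  0.37  0.81]
0.055 [ 0.4713 -0.1364  0.0981] [ 0.13 -0.01  0.71]
0.05 [ 0.4713 -0.1364  0.093 ] [0.43 0.29 1.18]
0.046 [ 0.4713 -0.1364  0.089 ] [ 0.02 -0.19  0.09]
0.043 [ 0.4714 -0.1364  0.0861] [ 0.3  -0.01  0.7 ]
0.041 [ 0.4714 -0.1364  0.0842] [ 0.49 -0.17  0.67]
11.9417
```

View pics/c7.png

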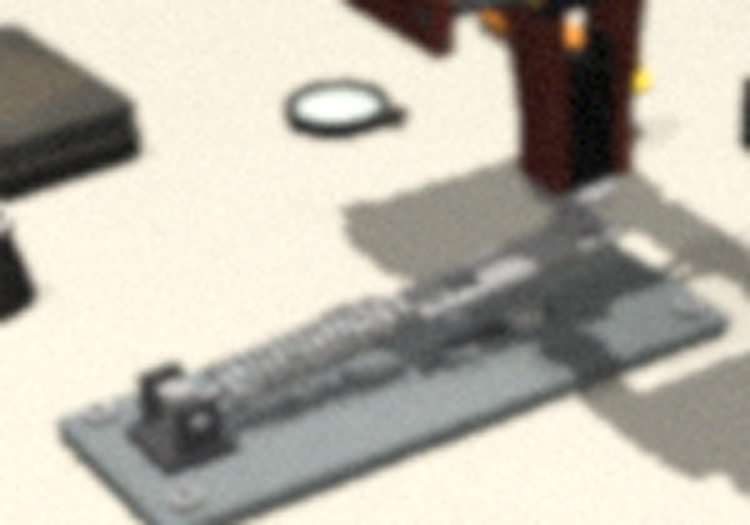

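```bash
python3 - <<'E'
from h import *
r=.1640
log=[]
for nn in [-.008,0,.0042]:
    tip_to(piv+r*e+nn*n,.041,.05); print(nn,F().round(2))
tip_to(piv+r*e,.041,.05)
for x in [.170,.174,.178,.182]:
    tip_to(piv+x*e,.041,.04); print(x,F().round(2))
print(state()['time'])
for c in ['top','scene','wrist']: snap(c,c[0]+'5')
b=cv2.imread('pics/t5.png');A=cv2.resize(b[165:295,165:315],(600,520),interpolation=cv2.INTER_CUBIC)
cv2.imwrite('pics/c8.png',np.clip(A*1.6,0,255).astype(np.uint8))
b=cv2.imread('pics/w5.png');cv2.imwrite('pics/c9.png',np.clip(cv2.resize(b[100:330,140:420],(784,600))*1.6,0,255).astype(np.uint8))
E
```

```text
-0.008 [ 0.54 -0.28  0.31]
0 [0.55 0.29 0.3 ]
0.0042 [0.05 0.39 0.51]
0.17 [-2.19 -0.19 -0.08]
0.174 [-2.68  0.02  0.07]
0.178 [-3.52  0.47  0.01]
0.182 [-4.35  0.43 -0.22]
14.625
```

View pics/c8.png

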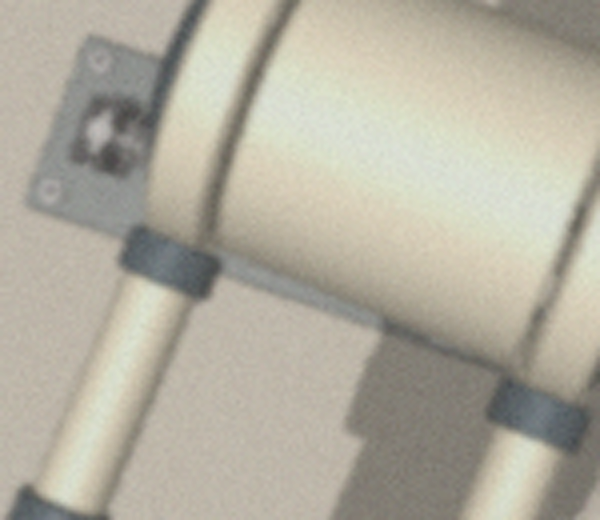

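View pics/c9.png

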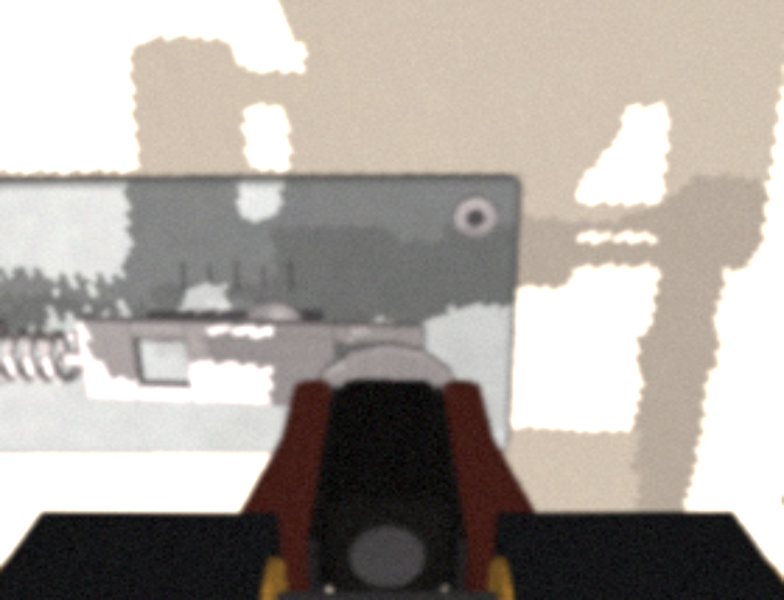

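The pin is engaged and the pull is 2 N + 0.2 N/mm as expected; c9 shows the link now parallel with the plate. Next I'll stretch to about 34 mm and feel downwards.

```bash
cat >> h.py <<'E'
def pin(s,z,nn=0,speed=.04):
    # s: stretch wanted (m), z: tip height; collar on link top when eye mid = z+.0105
    L=.167+s; h=min(z+.0105-.026, L*np.sin(.14)); r=np.sqrt(L*L-h*h)+.0045
    tip_to(piv+r*e+nn*n,z,speed); return r
E
python3 - <<'E'
from h import *
for s in [.02,.028,.0345]:
    r=pin(s,.043); f=F(); print(s,round(r,4),f.round(2))
for z in [.040,.037,.034,.031,.028]:
    r=pin(.0345,z); f=F(); print(z,round(r,4),f.round(2),state()['ee_pos'][2].round(4))
    if f[2]>5: break
print(state()['time'])
E
```

```text
0.02 0.1897 [-6.04  0.21 -0.5 ]
0.028 0.1976 [-7.47  0.35 -0.72]
0.0345 0.2041 [-8.69  0.33 -0.39]
0.04 0.2045 [-8.38  0.06  0.14] 0.0829
0.037 0.2048 [-8.61 -0.14 -0.38] 0.08
0.034 0.2051 [-8.64 -0.35  0.46] 0.0772
0.031 0.2054 [-9.36 -1.91  6.49] 0.0755
17.2583
```

Contact came at the head-top height, so the hole isn't over the head yet. The lateral force of -1.9 N hints at a y offset, so I'll check that from the earlier image and a new one.

```bash
python3 - <<'E'
from h import *
pin(.0345,.036)
w=load('w5')
def rel(p): r=p[:2]-piv; return (r@e*1000).round(1),(r@n*1000).round(1)
u,v=140+163*280/784,100+362*230/600
print('hole w5',rel(onz(w,u,v,.0465)))
for (x,y) in [(180,270),(237,270),(292,270)]: print('tick',rel(onz(w,140+x*280/784,100+y*230/600,.01)))
print('slot top edge',rel(onz(w,140+240*280/784,100+313*230/600,.01)),'screw',rel(onz(w,140+475*280/784,100+217*230/600,.01)))
print('foot top edge',rel(onz(w,140+273*280/784,100+304*230/600,.01)))
w=snap('wrist','w6');snap('scene','s6')
b=w['frame'];cv2.imwrite('pics/c10.png',np.clip(cv2.resize(b[100:330,100:380],(784,600))*1.6,0,255).astype(np.uint8))
b=cv2.imread('pics/s6.png');cv2.imwrite('pics/c11.png',np.clip(cv2.resize(b[180:285,170:320],(750,525),interpolation=cv2.INTER_CUBIC)*1.3,0,255).astype(np.uint8))
E
```

```text
hole w5 (np.float64(127.6), np.float64(2.6))
tick (np.float64(124.4), np.float64(17.0))
tick (np.float64(140.4), np.float64(16.9))
tick (np.float64(155.7), np.float64(16.9))
slot top edge (np.float64(140.4), np.float64(3.3)) screw (np.float64(206.1), np.float64(32.7))
foot top edge (np.float64(149.9), np.float64(6.2))
```

View pics/c10.png

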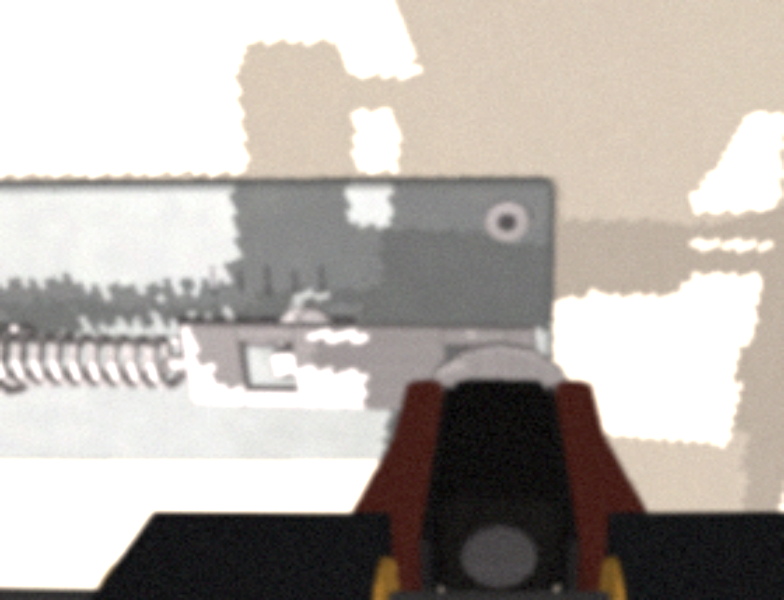

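View pics/c11.png

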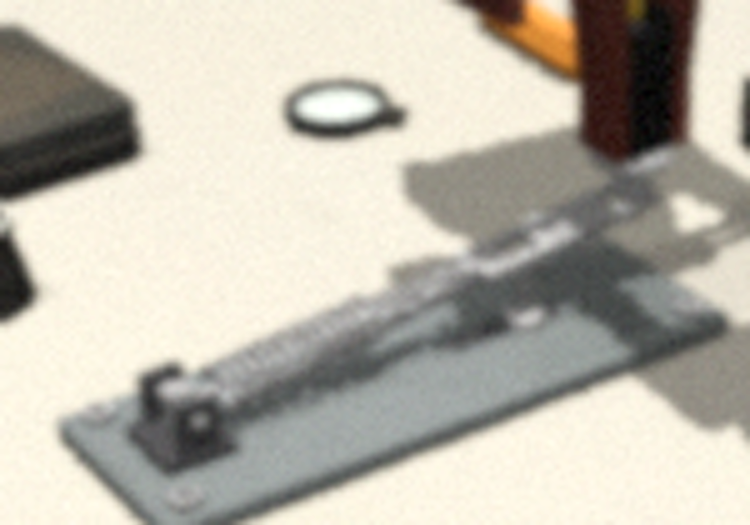

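```bash
python3 - <<'E'
from h import *
w=load('w6');print('cam',np.linalg.inv(w['view'])[:3,3], state()['ee_pos'])
def rel(x,y,z): r=onz(w,100+x*280/784,100+y*230/600,z)[:2]-piv; return (r@e*1000).round(1),(r@n*1000).round(1)
print('plate edges',rel(100,182,.01),rel(100,457,.01),rel(300,181,.01),rel(300,457,.01),'right edge',rel(552,250,.01))
g=w['frame'].astype(int).sum(2)
for x in (40,60,100,300): 
    u=int(100+x*280/784); print(x,u,g[160:285,u].tolist()) if x in(60,300) else 0
z=lambda r:.026+r*.09+.0025
print('hole corners',rel(243,342,.0435),rel(298,345,.0435),rel(295,388,.0435),rel(247,388,.0435))
print('link edges x=300',rel(330,327,.0445),rel(330,408,.0445))
print('link left end',rel(182,365,.042))
print('ticks',rel(214,275,.01),rel(268,275,.01),rel(322,275,.01))
print('foot',rel(283,315,.01),rel(326,315,.01),rel(305,305,.01))
E
```

```text
cam [ 0.55118777 -0.20774453  0.23375529] [ 0.47307431 -0.17951968  0.07916304]
plate edges (np.float64(97.7), np.float64(44.7)) (np.float64(84.6), np.float64(-43.5)) (np.float64(151.3), np.float64(44.6)) (np.float64(144.7), np.float64(-43.2)) right edge (np.float64(218.0), np.float64(24.2))
60 121 [608, 618, 613, 614, 621, 609, 556, 459, 343, 248, 242, 300, 348, 400, 431, 464, 459, 461, 459, 456, 461, 458, 455, 459, 456, 463, 466, 465, 457, 465, 463, 459, 455, 453, 451, 453, 448, 450, 453, 449, 452, 453, 445, 441, 433, 421, 409, 367, 307, 269, 262, 267, 264, 254, 261, 243, 225, 225, 225, 224, 226, 229, 228, 226, 223, 246, 250, 263, 247, 246, 220, 228, 251, 283, 278, 285, 284, 298, 323, 349, 358, 409, 432, 465, 478, 432, 396, 379, 424, 455, 457, 452, 449, 463, 461, 455, 459, 460, 453, 451, 453, 450, 456, 451, 459, 464, 462, 456, 458, 459, 450, 457, 456, 452, 434, 451, 505, 579, 609, 615, 615, 610, 612, 610, 613]
300 207 [380, 376, 377, 379, 390, 386, 374, 349, 278, 221, 216, 230, 241, 257, 260, 252, 266, 265, 263, 261, 258, 258, 257, 255, 251, 253, 250, 265, 260, 261, 251, 263, 257, 
[... 302 characters left out ...]
4, 526, 505, 460, 434, 436, 435, 439, 439, 438, 437, 432, 434, 429, 431, 435, 433, 438, 436, 450, 451, 448, 456, 516, 583, 615, 611, 610, 616, 613, 621, 616]
hole corners (np.float64(142.5), np.float64(8.9)) (np.float64(155.6), np.float64(8.0)) (np.float64(154.0), np.float64(-4.0)) (np.float64(142.2), np.float64(-4.0))
link edges x=300 (np.float64(163.9), np.float64(13.3)) (np.float64(162.4), np.float64(-9.3))
link left end (np.float64(126.3), np.float64(1.9))
ticks (np.float64(125.5), np.float64(17.0)) (np.float64(140.4), np.float64(16.9)) (np.float64(155.3), np.float64(16.9))
foot (np.float64(143.6), np.float64(4.5)) (np.float64(155.6), np.float64(4.4)) (np.float64(149.9), np.float64(7.6))
```

The link sits about 1.5 mm to +y, and the hole centre is about 2 mm short of where it should be (axis + 1.5). I'll correct both and feel again.

```bash
cat > feel.py <<'E'
from h import *
import sys
def feel(s,nn,zs=(.034,.032,.030,.028,.025,.022,.019,.017)):
    pin(s,.036,nn); f=F(); print('s',s,'n',nn,f.round(2))
    for z in zs:
        pin(s,z,nn,.03); f=F(); ok=f[2]<4.5; print('  ',z,f.round(2),state()['ee_pos'][2].round(4))
        if not ok: pin(s,.036,nn); return False
    return True
E
python3 - <<'E'
from feel import *
print(feel(.0362,-.002) or feel(.0375,-.002)); print(state()['time'])
E
```

```text
s 0.0362 n -0.002 [-8.89  0.28 -0.05]
   0.034 [-8.24 -0.28  0.03] 0.077
   0.032 [-9.05  0.05  0.61] 0.0751
   0.03 [-8.32 -0.13  0.41] 0.0732
   0.028 [-9.03  0.3   1.11] 0.0712
   0.025 [-8.91 -0.01  1.08] 0.0683
   0.022 [-9.12  0.03  1.64] 0.0653
   0.019 [-8.76  0.1   1.41] 0.0624
   0.017 [-9.38 -0.45  2.12] 0.0605
True
20.4833
```

The link went down past the head with only about 2 N. Now I'll ease it back under the lip and watch the pull transfer to the post.

```bash
python3 - <<'E'
from feel import *
pin(.0362,.0150,-.002,.03);print(F().round(2))
for s in [.034,.032,.030,.028,.026]:
    pin(s,.0150,-.002,.03);f=F();print(s,f.round(2),state()['ee_pos'].round(4))
print(state()['time'])
w=snap('wrist','w7')
cv2.imwrite('pics/c12.png',np.clip(cv2.resize(w['frame'][100:330,100:380],(784,600))*1.6,0,255).astype(np.uint8))
E
```

```text
[-8.68  0.05  1.91]
0.034 [-8.68  0.08  1.97] [ 0.4713 -0.1795  0.0587]
0.032 [-7.66  0.12  1.42] [ 0.4718 -0.1779  0.0586]
0.03 [-2.53  0.14  1.47] [ 0.472  -0.1773  0.0584]
0.028 [ 0.79 -0.03  2.07] [ 0.4725 -0.1757  0.0584]
0.026 [1.2  0.55 2.42] [ 0.4732 -0.1733  0.0583]
22.3833
```

View pics/c12.png

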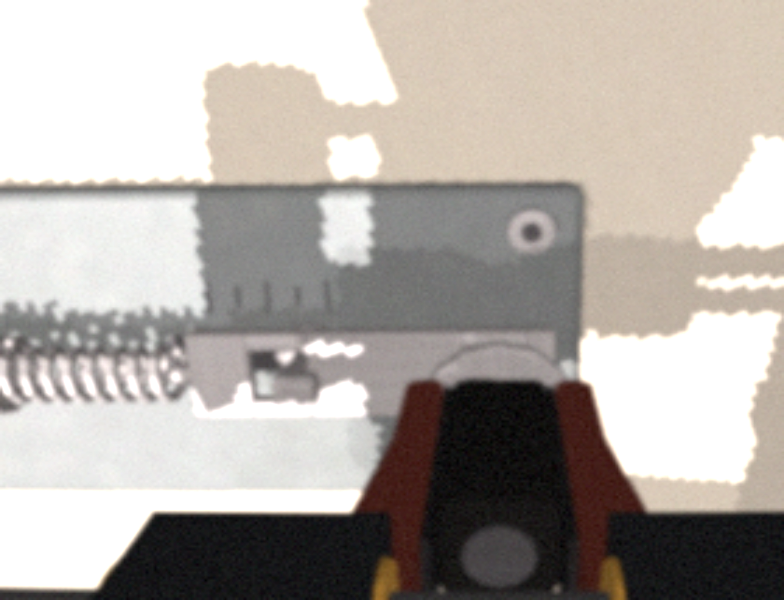

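The pull transferred to the post at a commanded stretch of about 29.5 mm, and the head shows through the hole at crop (290,380). Next I'll centre the pin in the eye and lift straight out.

```bash
python3 - <<'E'
from feel import *
pin(.0252,.0150,-.002,.03);print(F().round(2))
p=state()['ee_pos']
for dz in [.004,.010,.018,.03,.075]:
    move_l([p[0],p[1],p[2]+dz],speed=.06);print(dz,F().round(2))
s=state();print(s['time'],s['finger_gap'])
w=snap('wrist','w8');snap('scene','s8')
cv2.imwrite('pics/c13.png',np.clip(cv2.resize(w['frame'][100:330,100:380],(784,600))*1.6,0,255).astype(np.uint8))
b=cv2.imread('pics/s8.png');cv2.imwrite('pics/c14.png',np.clip(cv2.resize(b[150:285,170:350],(720,540),interpolation=cv2.INTER_CUBIC)*1.3,0,255).astype(np.uint8))
E
```

```text
[1.34 0.1  3.33]
0.004 [-0.27  0.12  0.87]
0.01 [ 0.07 -0.34  0.74]
0.018 [ 0.36 -0.17  0.18]
0.03 [ 0.31 -0.19 -0.1 ]
0.075 [0.22 0.2  0.41]
25.1167 0.019903288628122226
```

View pics/c13.png

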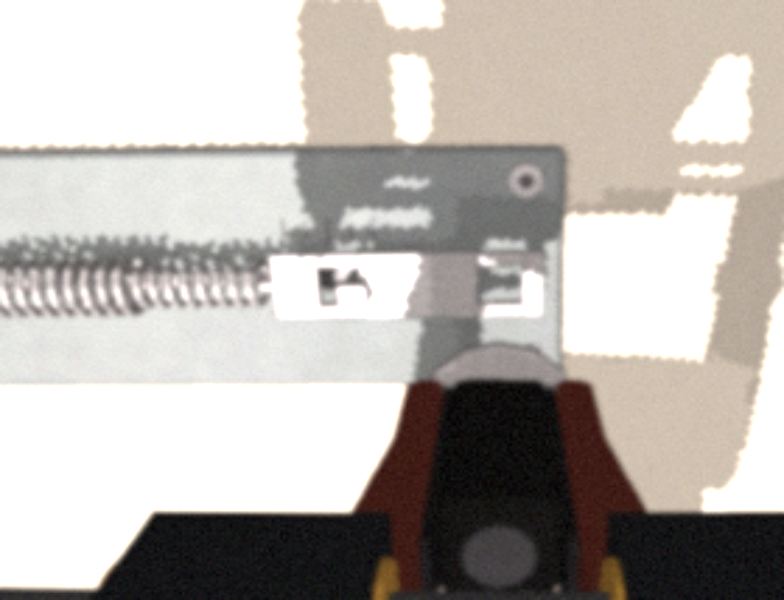

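View pics/c14.png

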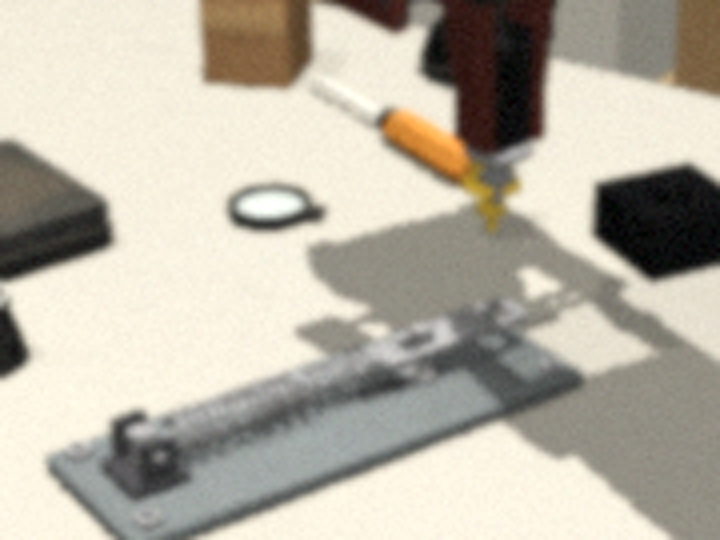

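The link stays low and hooked with the pin out (c13: the hole at about (343,288) is filled by the head). Now I'll return the puller to the block.

```bash
python3 - <<'E'
from feel import *
X,Y=.4674,-.3388
move_to([X,Y,.15],q(-35.5)); hold(.3); F0[:]=0; b=F(); print('base',b.round(2))
for z in [.100,.090,.080,.070,.060,.054,.051,.050]:
    move_l([X,Y,z],speed=.06); f=F()-b; print(z,f.round(2),state()['ee_pos'].round(4))
    if abs(f[2])>4 or np.hypot(f[0],f[1])>4: break
print(state()['time'])
snap('scene','s9');b=cv2.imread('pics/s9.png');cv2.imwrite('pics/c15.png',np.clip(cv2.resize(b[120:240,280:420],(700,600),interpolation=cv2.INTER_CUBIC)*1.5,0,255).astype(np.uint8))
E
```

```text
base [ 0.26 -0.06 -1.04]
0.1 [-0.49  0.04  0.03] [ 0.4677 -0.339   0.1007]
0.09 [-0.16 -0.21  0.34] [ 0.4673 -0.3387  0.0897]
0.08 [-0.44  0.02 -0.42] [ 0.4673 -0.3387  0.0797]
0.07 [ 0.04 -0.3  -0.31] [ 0.4673 -0.3387  0.0697]
0.06 [-0.15 -0.03 -0.48] [ 0.4673 -0.3387  0.0597]
0.054 [-0.25 -0.15  0.34] [ 0.4673 -0.3387  0.0538]
0.051 [-0.06 -0.02  0.27] [ 0.4674 -0.3388  0.051 ]
0.05 [-0.05 -0.3   0.09] [ 0.4674 -0.3388  0.05  ]
29.825
```

View pics/c15.png

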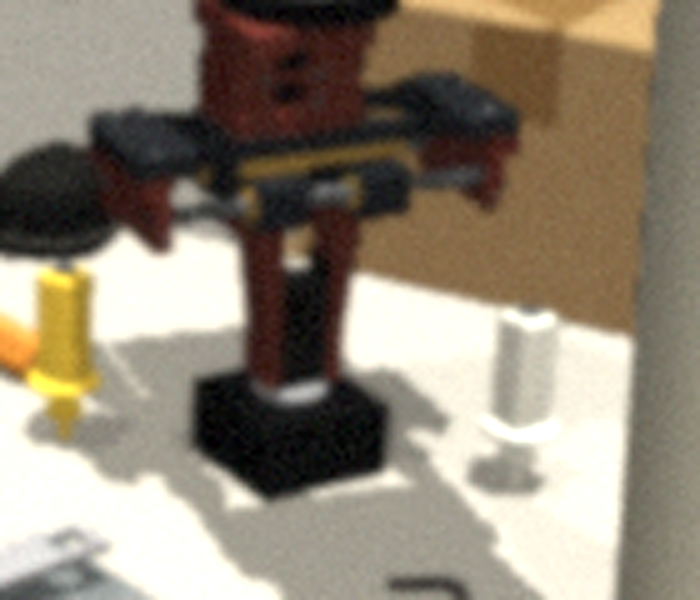

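The guard is about 1 mm above the block. I'll lower until it touches, release, retreat and check.

```bash
python3 - <<'E'
from feel import *
X,Y=.4674,-.3388
F0[:]=0
for z in [.0493,.0487,.0482]:
    move_l([X,Y,z],speed=.03); f=F(); print(z,f.round(2),state()['ee_pos'].round(4))
    if f[2]>1.5: break
gripper_open(); hold(.3); move_l([X,Y,.17],speed=.12); hold(.2)
a=np.radians(-20);off=.084*np.array([np.cos(a),np.sin(a)])
t=np.array([.466,-.338])-off
move_to([*t,.20],q(-20)); hold(.2); w=snap('wrist','w10')
t=np.array([.50,-.12])-off
move_to([*t,.20],q(-20)); hold(.2); w1=snap('wrist','w11')
move_to([.30,.40,.25],q(150)); hold(.2); snap('scene','s10');snap('top','t10')
print(state()['time'],state()['ft_force'])
A=cv2.resize(w['frame'][50:180,200:360],(480,390));B=cv2.resize(w1['frame'][70:170,110:370],(780,300))
A=np.hstack([A,np.zeros((390,300,3),np.uint8)])
b=cv2.imread('pics/s10.png')
A[:300,480:]=cv2.resize(b[160:230,310:380],(300,300),interpolation=cv2.INTER_CUBIC)
cv2.imwrite('pics/c16.png',np.clip(np.vstack([A,B])[:600]*1.4,0,255).astype(np.uint8)) if 0 else cv2.imwrite('pics/c16.png',np.clip(cv2.resize(np.vstack([A,B]),(678,600))*1.4,0,255).astype(np.uint8))
print('top centre dep',dep(w,280,111))
E
```

```text
0.0493 [-0.09 -0.06 -1.12] [ 0.4674 -0.3388  0.0493]
0.0487 [-0.04  0.29  0.2 ] [ 0.4675 -0.3389  0.049 ]
0.0482 [-0.72 -2.43  5.06] [ 0.4675 -0.339   0.049 ]
37.5917 [ 0.40969259  0.75315652 -0.19075833]
top centre dep [ 0.46741925 -0.34007068  0.09096822]
```

View pics/c16.png

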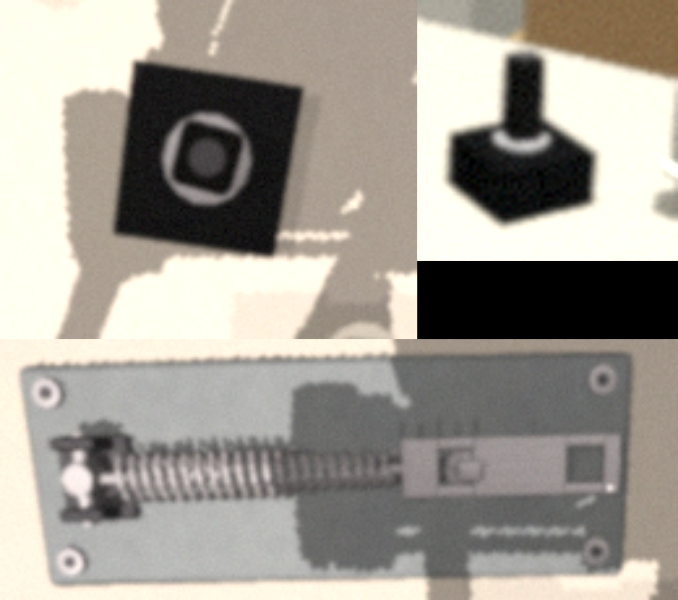

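View pics/t10.png

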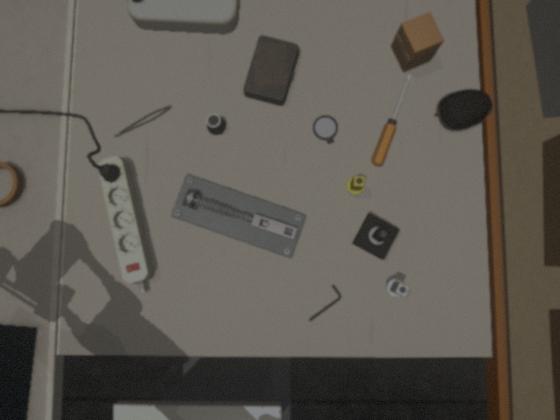

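The puller stands upright in its block: handle and guard are concentric in the wrist view, and its top is where it was at the start. The link is hooked with the head showing through the hole at c16 (465,467). The loupe (215,123), lens ring (325,127) and hex key (325,303) have not moved. I'm handing in.

```bash
python3 -c "
from bench import *
print(job_done(), state()['time'])"
```

```text
the job is handed in; nothing more can be done
the job is handed in; nothing more can be done
```

The link is hooked on the anchor post under its lip, the puller is back in its block, and I handed the job in at about 38 s of the 72 s allowed. No verdict was reported.

**What I did:**
- I took the black puller out of the block and put its pin in the pull eye. The link had been swung about 0.1 rad to the side, so I brought it back onto the working line.
- I stretched the spring and felt downward for the post. The first try stopped on the head at about 6.5 N, so I lifted and corrected by about 1.7 mm in x and 2 mm in y.
- The second try went past the head with about 2 N at 36 mm commanded stretch. Easing back, the pull passed to the post at about 29.5 mm. I then lifted the pin straight out and returned the puller.

**Last checks:**
- **Link:** the pictures show it low and stretched, with the post's head visible through the hole.
- **Puller:** it stands upright with the guard on the block. Its top is within about 1.5 mm of where it was before I took it out.
- **Bystanders:** the top view shows the loupe, lens ring and hex key where they were.

**What disagreed:**
- **Camera estimates:** they differed by about 2 mm on the plate's position, which is why I relied on feel for the hook.
- **Setting the puller down:** this briefly pressed about 5 N on the block.
- **Not measured:** spring stretch and press angle could not be read directly. I judged them from the forces and pictures.

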